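# Check the gap of a loaded press with a taper gauge

### The job

Load the little press: lay the larger steel weight flat and centred on its upper plate and the smaller weight centred on top of the larger one. Then take the taper gauge by its upright grip and slide its thin end, straight in from the press's open front, into the gap between the two plates until it drags snugly: it bears firmly on the upper plate but raises it by no more than a hair (under 3 mm). Finish while still holding the gauge at that depth, do not let go, and leave everything else on the worktop where it is.

Things in the scene. Friction and masses are not known exactly. Their poses are not given: they have to be found in the camera images.
- plate_top (a point): centre of the upper face of the press's upper plate, where the weights go, 43.5 mm above the worktop; a thin ring 65 mm across is engraved round it. The aluminium plate is flat, without a rim, 90 mm deep (x), 96 mm wide (y), 8 mm thick. Axes: x points from the open front of the press to its posts, z up
- mouth (a point): middle of the gap's front opening, on the upper face of the lower plate (30 mm above the worktop), 45 mm in front of (-x of) the plate centre; x points straight into the gap, y across, z up. Gap 5.5 mm high, 96 mm wide; a lead-in chamfer on the upper plate reaches 7 mm ahead. The lower plate juts out 57 mm in front as a level porch, 100 mm wide. The press is fixed; its place and angle vary
- upper_plate (a joint): height of the upper plate above its stops, m: 0 resting (gap 5.5 mm), up to 0.020; it slides freely up and down on its posts, pressed down only by its own 0.3 kg and the weights. Two bushings 20 mm across stand 18 mm proud of it, 62 mm behind (+x of) its centre and 36 mm either side, round 10 mm guide posts whose tops are 82 mm above the worktop
- weight_large_mid (a point): centre (9 mm above its underside) of the larger weight: a plain flat steel disc, 60 mm across, 18 mm thick, about 0.39 kg, lying flat on the worktop; z up
- weight_large: the larger weight; origin at the centre of its underside
- weight_small_mid (a point): centre (9 mm above its underside) of the smaller weight: a plain flat steel disc, 44 mm across, 18 mm thick, about 0.21 kg, lying flat on the worktop; z up. The two weights swap places from time to time
- weight_small: the smaller weight; origin at the centre of its underside
- gauge_grip (a point): centre of the upright black grip of the taper gauge, 35 mm above the gauge's flat underside; the grip is 12 mm thick (y), 30 mm long (x) and rises from 10 mm to 57 mm above the underside. x points along the blade to its thin end, z up. The gauge lies flat on the worktop on its underside, about 0.09 kg
- gauge_tip (a point): thin end of the gauge at its underside, 95 mm ahead of the grip's centre along x. Steel blade 22 mm wide, underside flat, top sloping: 2.5 mm thick at the end, 1.2 mm more per 10 mm, to 9.9 mm at 62 mm. Lying on the lower plate it meets the upper plate about 25 mm in and raises it 1.2 mm per further 10 mm; with both weights on, pushing on takes 4 to 15 N
- gauge: the taper gauge; origin on its underside below the centre of the grip
- timer: bystander, leave alone: small white timer, 58x62x16 mm; origin at the centre of its underside
- tip_box: bystander, leave alone: blue box of pipette tips with clear lid, 77x122x70 mm; origin at the centre of its underside
- forceps: bystander, leave alone: steel forceps, 120 mm long; origin at the centre of its underside
- label_tape: bystander, leave alone: roll of paper tape, 97 mm across, 25 mm high; origin at the centre of its underside
- bluecap_a: bystander, leave alone: reagent bottle with a blue cap, 68 mm across, 146 mm high; origin at the centre of its underside
Mind the look-alikes: they are no part of the job. What is shaped like the weight_small but red is not meant. Leave any turquoise look-alike of the weight_large alone.

How it is judged:
On the way, in this order (a step that is already met when the one before it is completed fails the run):
1. the larger weight lies flat, centred on the upper plate, let go (horizontal distance between weight_large_mid and plate_top below 0.01 m and z of weight_large_mid in the frame of plate_top between 0.006 and 0.012 m and angle between weight_large's own z axis and vertical below 0.06 rad and contact force between the fingers and weight_large below 0.05 N), for 0.2 s.
2. the smaller weight lies flat, centred on the larger one, let go (all of step 1 and horizontal distance between weight_small_mid and plate_top below 0.01 m and z of weight_small_mid in the frame of plate_top between 0.024 and 0.03 m and angle between weight_small's own z axis and vertical below 0.06 rad and contact force between the fingers and weight_small below 0.05 N), for 0.2 s.
3. the gauge, held in the gripper, is in the gap and bears on the upper plate (all of step 2 and contact force between gauge and upper_plate above 2.5 N and value of joint upper_plate below 0.003 m and x of gauge_tip in the frame of mouth between 0.018 and 0.055 m and y of gauge_tip in the frame of mouth between -0.03 and 0.03 m and angle between the x axis of gauge and the x axis of mouth, either way round below 0.25 rad and angle between the z axis of gauge and the z axis of mouth, either way round below 0.12 rad and contact force between the fingers and gauge above 2 N and linear speed of gauge below 0.01 m/s), for 0.2 s.
At the end, for the whole second after the job is handed in: Weights flat, let go, stacked within 10 mm of the plate centre; gauge gripped (over 2 N), at rest, level within 0.12 rad, straight within 0.25 rad, thin end 18 to 55 mm in the gap, within 30 mm of its middle, bearing on the upper plate with over 2.5 N and raising it under 3 mm (all of step 3); the arm keeps its last pose, push and grip.
It fails at once if the upper plate is prised up more than 6 mm (value of joint upper_plate above 0.006 m).
It fails at once if a bystander is moved more than 30 mm (distance of any of timer, tip_box, forceps, label_tape, bluecap_a from where it was at the start of the episode above 0.03 m).
It also fails if it takes over 70 s, if anything falls off the work surface, if the arm or the gripper's body presses on something with over 40 N, if the wrist force passes 120 N, or if a joint passes its speed limit or range.

### The arm

A 6-joint arm with a two-finger parallel gripper is mounted at the origin on a cart in front of the work surface, level with it; the furniture and walls round the work are solid. World frame = base frame: x ahead of the robot, y to its left, z up, the work surface at z = 0. Lengths are in m, angles in rad, forces in N, time in s.
With the tool pointing down it reaches from about 0.375 to 0.9 m from the base axis. Payload 3.1 kg.
Tool frame: the origin (TCP) lies between the finger pads; the fingertips stand 19 mm ahead of it and the grasp point (between the pads) is the TCP; z points along the fingers, y is the direction in which the jaws open and shut (so a half turn about z gives the same grasp; the last joint's range is limited). The gripper opens to 85 mm and grips with 20 to 120 N. Pads are 22 mm wide; open, the fingers measure 114 mm over their backs; the gripper's body (76 mm by 85 mm) begins 54 mm behind the grasp point. The pads swing forward as they close: fully open they stand 13 mm farther back than shut.
Start: joints at [-1.456, 0.527, 1.433, -0, 1.181, -0.178], TCP at [0.181, -0.598, 0.25] pointing down, gripper open.
Joint ranges: [-3.08, 3.08], [-0.75, 2.2], [0.22, 2.44], [-1.43, 4.57], [0, 2.65], [-2.85, 2.85]. Speed limits (rad/s): [2.79, 2.79, 3.14, 3.14, 3.14, 3.14].

### API

Orientations are given as a unit quaternion [x, y, z, w].
In Python, from station import manip, optics, job gives the robot as it stands.
- The arm moves only by the shell command python3 -m inch 'ROWS' [OPENING] [FORCE]. ROWS is JSON, one flat list of numbers, 4 for each row, row after row: the shift along the world's x, y, z in cm, then the turn about the world's z in rad. A call has 1 to 20 rows; each row shifts and turns the commanded pose from where the row before left it; what a row does not reach is not made up. A row lasts 1/8 s, in which the tool goes at most 62.5 mm and 10.7 degrees, less where a joint would pass 70% of its speed; a pose out of reach is approached as far as the arm can. A call with a gripper value outside its range is refused whole. OPENING is the opening in per cent of the stroke, from 0 (shut) to 100 (fully open), set as the call begins (- or left out, the last holds). The fingers move at their own pace and stop on an object; FORCE is the grip in N (left out, the last holds). Time passes only in rows, so rows that do not move let the fingers close. It gives the time, the measured TCP pose, the force and the opening at its end, in the units of the state.
- manip.sense(): the state, without advancing time (a new reading comes with each control period).
- optics.snapshot(name): name is "scene" or "top" or "wrist"; returns (picture, depth): 384x512x3 uint8, red, green, blue; 384x512 float32, m along the optical axis (not along the pixel's ray), 0 where there is no reading.
- optics.camera_model(name): a dict with "mtx" (3x3 intrinsics, pixels), "camera_from_world" (4x4, takes a point from world to camera coordinates); the wrist camera has in their place "tool_from_camera" (4x4, takes a point from camera to tool coordinates, whose origin is the TCP and whose axes are the flange's). Camera axes: x right, y up, looking along -z (the intrinsics and any distortion apply to the point x, -y, -z); pixel columns grow to the right and rows downward; lengths in m; the calibration is good to about 2 mm. A picture is of the moment at which its call begins: read the wrist's pose just before it. camera_model takes no time and is no camera call.
- job.sign_off(): hands the job in, once; it reports no verdict.
The state is a dict: "t": time; "q": joint angles; "qd": joint speeds; "tau": joint torques, N m; "tcp_pos": TCP position; "tool_rot": TCP orientation; "force": force on the tool from outside, world axes, zero at the start; "ft_torque": the same for the moment, N m; "finger_gap": opening from 0.0 (shut) to 1.0 (fully open).
Only numpy, scipy, OpenCV 4.12 (cv2) and the standard library are available. Lean on these libraries where they do the work, as an engineer would, in place of code of your own. Each camera call takes 0.05 s, during which the arm holds its last target.

## Working session

There is one attempt and no reset: what is moved stays moved. The work goes in short steps, Python scripts to look and compute and a shell command to move; the robot and the scene stay as the last step left them, time stands still between calls to the robot, and variables do not carry over. Pictures are saved under pics/ and viewed, and the job is handed in when it is done.

```bash
ls; mkdir -p pics; python3 - <<'E'
from station import manip, optics, job
import cv2, numpy as np
s=manip.sense(); print(s)
for n in ["scene","top"]:
    p,d=optics.snapshot(n); cv2.imwrite(f"pics/{n}0.png",p[:,:,::-1]); np.savez(f"{n}0.npz",p=p,d=d)
    print(n,optics.camera_model(n))
print(optics.camera_model("wrist"))
E
```

```text
pics
{'t': 0.0, 'q': array([-1.45550775e+00,  5.28433112e-01,  1.43389032e+00, -1.52121882e-05,
        1.18138436e+00, -1.78505178e-01]), 'qd': array([-0.00081699,  0.00054425, -0.00028902,  0.00029457, -0.00109757,
        0.00057227]), 'tau': array([ 1.74280831e-03, -4.42343330e+01, -1.78026330e+01, -1.14474219e-04,
        8.41017027e-03,  3.21452262e-06]), 'tcp_pos': array([ 0.18093453, -0.59754257,  0.24935768]), 'tool_rot': array([ 9.89229064e-01,  1.46371924e-01,  2.63923232e-05, -1.05726322e-03]), 'force': array([ 0.02663125, -0.69798584, -0.41376519]), 'ft_torque': array([-0.0033107 , -0.00777313, -0.01552602]), 'finger_gap': 1.0022852921240184}
scene {'mtx': array([[396.99138547,   0.        , 254.32866246],
       [  0.        , 396.99138547, 183.71831768],
       [  0.        ,   0.        ,   1.        ]]), 'camera_from_world': array([[-0.64415679, -0.76457092, -0.0222114 ,  0.53809378],
       [ 0.28387522, -0.26593   ,  0.92124703, -0.1486927 ],
       [-0.71026537,  0.58712226,  0.38834335, -1.08507656],
       [ 0.        ,  0.        ,  0.        ,  1.        ]])}

[... 354 characters left out ...]
1],
       [-1.07879097e-01, -4.79336064e-04,  9.94163905e-01,
        -1.78333615e+00],
       [ 0.00000000e+00,  0.00000000e+00,  0.00000000e+00,
         1.00000000e+00]])}
{'mtx': array([[300.78695353,   0.        , 262.50332836],
       [  0.        , 300.78695353, 194.38005191],
       [  0.        ,   0.        ,   1.        ]]), 'tool_from_camera': array([[ 5.04474136e-04,  9.57443633e-01,  2.88619880e-01,
         7.32351577e-02],
       [ 9.99999688e-01, -6.58363308e-04,  4.36116107e-04,
         1.64728038e-04],
       [ 6.07573329e-04,  2.88619570e-01, -9.57443667e-01,
        -1.23942489e-01],
       [ 0.00000000e+00,  0.00000000e+00,  0.00000000e+00,
         1.00000000e+00]])}
```

View pics/scene0.png

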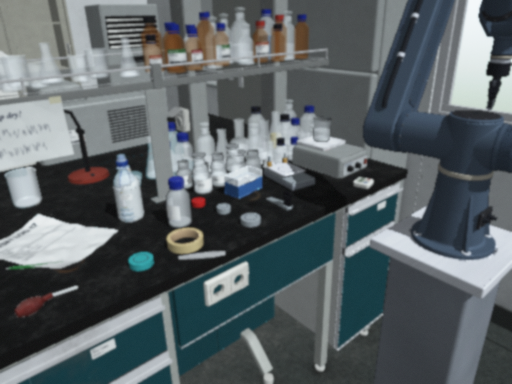

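View pics/top0.png

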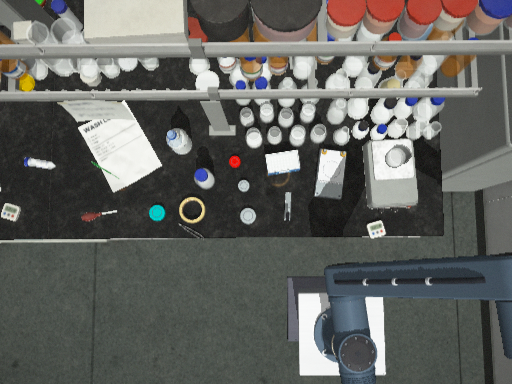

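```bash
python3 - <<'E'
import cv2
t=cv2.imread("pics/top0.png"); s=cv2.imread("pics/scene0.png")
cv2.imwrite("pics/top0c.png",cv2.resize(t[130:245,215:415],None,fx=4,fy=4,interpolation=cv2.INTER_CUBIC))
cv2.imwrite("pics/scene0c.png",cv2.resize(s[145:275,180:380],None,fx=4,fy=4,interpolation=cv2.INTER_CUBIC))
E
```

```text
(no output)
```

View pics/top0c.png

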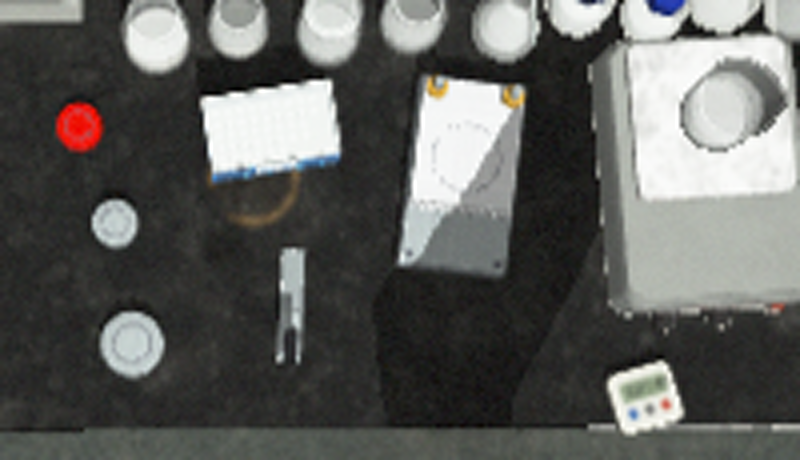

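View pics/scene0c.png

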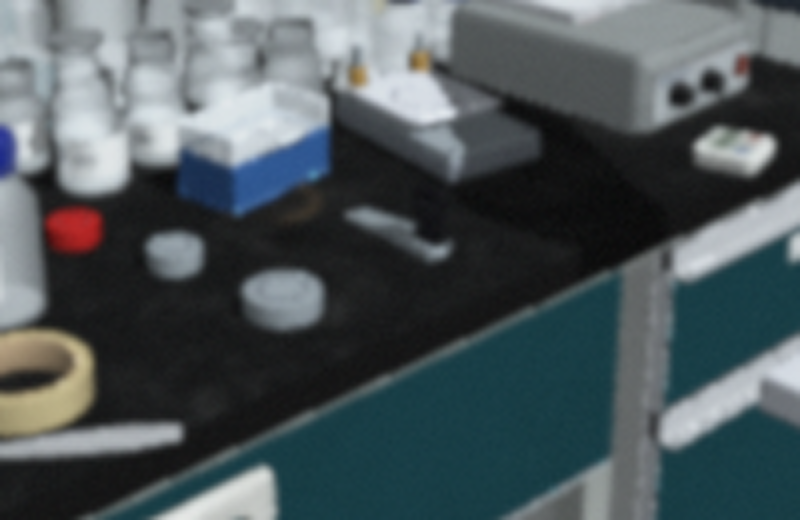

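The top crop shows the following, in full-image pixels.

| Thing wanted | Pixel | Could be confused with |
|---|---|---|
| Large steel disc | (248,215) | turquoise disc (157,213) |
| Small steel disc | (244,186) | red disc (235,161) |
| Gauge, thin end toward the shelf | (288,205) | forceps (190,230) |
| Press, posts at the shelf side, mouth toward the robot | (330,172) | – |

I'll take the two steel discs, the gauge with the black grip, and the press. Next I'll measure them.

```bash
cat > h.py <<'E'
import numpy as np, cv2
from scipy.spatial.transform import Rotation as R
def cam_top(name):
    from station import optics
    m=optics.camera_model(name); return m["mtx"],np.linalg.inv(m["camera_from_world"])
def cam_wrist(s):
    from station import optics
    m=optics.camera_model("wrist"); T=np.eye(4); T[:3,:3]=R.from_quat(s["tool_rot"]).as_matrix(); T[:3,3]=s["tcp_pos"]
    return m["mtx"],T@m["tool_from_camera"]
def ray(K,W,u,v,z):
    d=W[:3,:3]@np.array([(u-K[0,2])/K[0,0],-(v-K[1,2])/K[1,1],-1]); o=W[:3,3]
    return o+d*(z-o[2])/d[2]
def cloud(K,W,d):
    v,u=np.mgrid[:d.shape[0],:d.shape[1]]
    P=np.stack([(u-K[0,2])/K[0,0]*d,-(v-K[1,2])/K[1,1]*d,-d],-1)@W[:3,:3].T+W[:3,3]
    P[d==0]=np.nan; return P
def proj(K,W,P):
    C=np.linalg.inv(W); c=C[:3,:3]@np.asarray(P)+C[:3,3]
    return K[0,0]*c[0]/-c[2]+K[0,2], K[1,1]*-c[1]/-c[2]+K[1,2]
E
python3 - <<'E'
from h import *
K,W=cam_top("top"); z=np.load("top0.npz"); P=cloud(K,W,z["d"])
c=lambda u,v:(215+(u+.5)/4-.5,130+(v+.5)/4-.5)
for n,u,v,h in [("large",132,344,.018),("small",115,223,.018),("plate ring",467,157,.0435),("bushL",436,88,.06),("bushR",513,97,.06),("porchL",400,266,.03),("porchR",504,274,.03),("gtip",293,249,.0025),("gback",288,362,.01),("griptop",290,335,.057),("red",79,127,.018),("tipbox",270,125,.07)]:
    a=c(u,v); print(n,np.round(a,1),np.round(ray(K,W,*a,h),4),np.round(P[int(round(a[1])),int(round(a[0]))],4))
E
```

```text
large [247.6 215.6] [0.4401 0.3444 0.018 ] [0.4389 0.3431 0.0147]
small [243.4 185.4] [0.5556 0.3602 0.018 ] [0.5564 0.3614 0.0228]
plate ring [331.4 168.9] [0.6121 0.0273 0.0435] [0.6122 0.0283 0.04  ]
bushL [323.6 151.6] [0.6749 0.057  0.06  ] [0.6731 0.0558 0.0619]
bushR [342.9 153.9] [ 0.6658 -0.0149  0.06  ] [ 0.6636 -0.014   0.0686]
porchL [314.6 196.1] [0.5109 0.091  0.03  ] [ 0.5157  0.086  -0.0087]
porchR [340.6 198.1] [ 0.5025 -0.0069  0.03  ] [ 0.5066 -0.0132 -0.0036]
gtip [287.9 191.9] [0.5312 0.1907 0.0025] [0.5301 0.1904 0.007 ]
gback [286.6 220.1] [0.4224 0.1969 0.01  ] [0.4223 0.1958 0.0201]
griptop [287.1 213.4] [0.4445 0.1962 0.057 ] [0.4454 0.1969 0.0635]
red [234.4 161.4] [0.6485 0.3945 0.018 ] [0.6499 0.3959 0.0186]
tipbox [282.1 160.9] [0.6392 0.213  0.07  ] [0.6385 0.2135 0.0713]
```

```bash
python3 -m inch '[4,4.2,0,-0.07, 4,4.2,0,-0.07, 4,4.2,0,-0.07, 4,4.2,0,-0.07, 4,4.2,0,-0.07, 4,4.2,0,-0.07, 0,6,0,0, 0,6,0,0, 0,6,0,0, 0,6,0,0, 0,6,0,0, 0,6,0,0, 0,6,0,0, 0,6,0,0, 0,6,0,0, 0,6,-2,0, 1,6,-3,0, 1,3,-3,0]' 100 40
python3 - <<'E'
from h import *
from station import manip,optics
s=manip.sense(); p,d=optics.snapshot("wrist"); np.savez("w1.npz",p=p,d=d); cv2.imwrite("pics/w1.png",p[:,:,::-1])
K,W=cam_wrist(s); P=cloud(K,W,d)
print(s["q"],s["tcp_pos"],R.from_quat(s["tool_rot"]).as_matrix()[:,0])
for x in [[.4401,.3444,.018],[.5556,.3602,.018]]: print(proj(K,W,x))
E
```

```text
t: 2.35
tcp_pos: [0.4401, 0.3414, 0.1721]
tool_rot: [0.998, -0.062, 0.001, -0.0]
force: [0.4, -0.1, -0.6]
finger_gap: 0.996
[4.58911328e-01 5.41545312e-01 1.68073840e+00 3.06182564e-04
 9.17773917e-01 2.15285864e+00] [0.44013228 0.34135183 0.17211986] [ 0.99240292 -0.12302489  0.00114839]
(np.float64(259.35308467622593), np.float64(184.37811067268717))
(np.float64(223.78908349110372), np.float64(55.87458545846195))
```

View pics/w1.png

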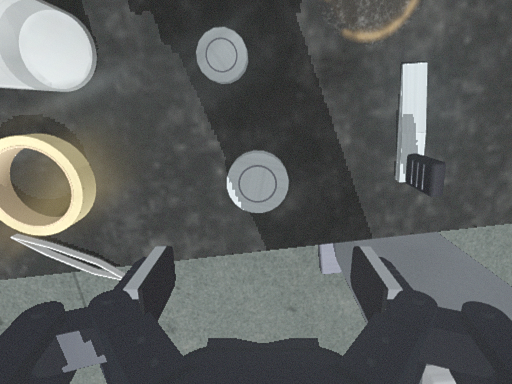

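The wrist view confirms the choice. The large steel disc is at (258,183), the small one at (221,55), and the gauge grip at (426,172) with its blade pointing away. No look-alike is nearby.

```bash
python3 - <<'E'
from h import *
from station import manip
s=manip.sense(); K,W=cam_wrist(s); z=np.load("w1.npz"); g=cv2.cvtColor(z["p"],cv2.COLOR_RGB2GRAY); P=cloud(K,W,z["d"])
for (a,b) in [(258,183),(221,55)]:
    m=((P[...,2]>.013)&(P[...,2]<.025)).astype(np.uint8)
    n,l,st,c=cv2.connectedComponentsWithStats(m); i=l[b,a]
    pts=P[l==i]; print(st[i],c[i],np.median(pts,0),(pts.min(0)+pts.max(0))[:2]/2,np.ptp(pts[:,:2],0))
    print(ray(K,W,*c[i],.018))
E
```

```text
[ 227  153   62   60 2869] [257.23178808 182.68909028] [0.44145778 0.34759966 0.01452375] [0.44065371 0.34769272] [0.05871413 0.05900086]
[0.4423506  0.34746451 0.018     ]
[ 196   27   51   56 2028] [221.23915187  54.45512821] [0.55622311 0.36356942 0.01411102] [0.55568259 0.3635775 ] [0.04312337 0.042942  ]
[0.55558558 0.36314488 0.018     ]
```

```bash
python3 -m inch '[0,0.15,-5,0, 0,0,-5,0, 0,0,-2.5,0, 0,0,-1.5,0, 0,0,-0.9,0, 0,0,0,0, 0,0,0,0]' ; python3 -m inch '[0,0,0,0, 0,0,0,0, 0,0,0,0, 0,0,0,0, 0,0,0,0, 0,0,0,0]' 0 40
```

```text
t: 3.28
tcp_pos: [0.4409, 0.3402, 0.0249]
tool_rot: [0.998, -0.063, 0.001, -0.0]
force: [-1.1, 0.2, -0.5]
finger_gap: 0.999
t: 4.03
tcp_pos: [0.4417, 0.3411, 0.0256]
tool_rot: [0.998, -0.063, 0.002, -0.001]
force: [-0.2, 2.0, 6.8]
finger_gap: 0.676
```

```bash
python3 -m inch '[0,0,0.5,0, 0,0,1.5,0, 0,0,3,0, 0,0,0,0, 0,0,0,0]'; python3 - <<'E'
from h import *
from station import manip,optics
s=manip.sense(); p,d=optics.snapshot("wrist"); np.savez("w2.npz",p=p,d=d); cv2.imwrite("pics/w2.png",p[:,:,::-1])
print(s["q"],s["tcp_pos"],s["finger_gap"],s["force"])
E
```

```text
t: 4.65
tcp_pos: [0.4398, 0.3396, 0.0736]
tool_rot: [0.998, -0.063, -0.0, 0.0]
force: [-0.4, -0.3, -3.5]
finger_gap: 0.673
[ 4.56472252e-01  6.99727137e-01  1.73941553e+00 -8.39571585e-05
  7.03316311e-01  2.15355419e+00] [0.43975975 0.33959412 0.07364227] 0.6725527546681215 [-0.38445374 -0.25367536 -3.48317609]
```

View pics/w2.png

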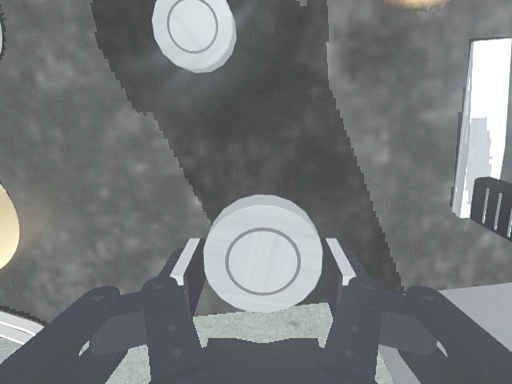

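```bash
python3 -m inch '[0,0,5,0, 1,-3,5,0, 1.5,-5,1.5,0, 1.5,-5,0,0, 1.5,-5,0,0, 1.5,-5,0,0, 1.5,-5,0,0, 0.5,-2,0,0, 0,0,0,0, 0,0,0,0, 0,0,0,0]'; python3 - <<'E'
from h import *
from station import manip,optics
s=manip.sense(); p,d=optics.snapshot("wrist"); np.savez("w3.npz",p=p,d=d,tcp=s["tcp_pos"],rot=s["tool_rot"]); cv2.imwrite("pics/w3.png",p[:,:,::-1])
print(s["tcp_pos"],s["finger_gap"],s["force"])
E
```

```text
t: 6.08
tcp_pos: [0.5294, 0.0414, 0.1887]
tool_rot: [0.998, -0.062, -0.001, -0.0]
force: [-0.2, 0.3, -3.8]
finger_gap: 0.68
[0.52943763 0.041388   0.18865725] 0.6804420106703847 [-0.15679585  0.30086243 -3.81769931]
```

View pics/w3.png

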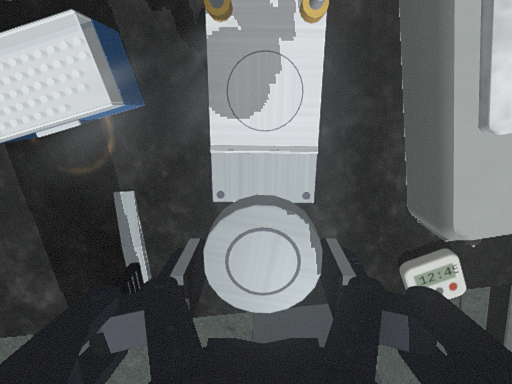

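The ring on the press plate is centred at about (265,91) and the porch edge is at row 203. The large disc is held level, with its ring at (263,261).

```bash
python3 - <<'E'
from h import *
from station import manip,optics
z=np.load("w3.npz"); K,W=cam_wrist(dict(tcp_pos=z["tcp"],tool_rot=z["rot"])); tcp=z["tcp"]
p=z["p"]; P=cloud(K,W,z["d"])
for n,u,v,h in [("ring",265,91,.0435),("ring l",227,91,.0435),("ring r",302,91,.0435),("ring t",265,51,.0435),("ring b",265,131,.0435),("pcL",213.5,203,.03),("pcR",313.5,203,.03),("pl front L",209,151,.0435),("pl fr R",321,151,.0435),("bL",219,8,.0615),("bR",315,8,.0615)]:
    print(n,np.round(ray(K,W,u,v,h),4),np.round(P[int(v),int(u)],4))
print("disc rel",ray(K,W,263,261,tcp[2]-.0076)-tcp, P[261,263]-tcp)
g=cv2.cvtColor(p,cv2.COLOR_RGB2GRAY)
cv2.imwrite("pics/w3c.png",cv2.resize(np.vstack([p[0:210,190:340,::-1]]),None,fx=2.8,fy=2.8,interpolation=cv2.INTER_CUBIC))
print(np.arctan2(*R.from_quat(z["rot"]).as_matrix()[[1,0],0]))
E
```

```text
ring [0.6119 0.0289 0.0435] [0.6119 0.0289 0.0438]
ring l [0.6159 0.0608 0.0435] [0.6158 0.0607 0.045 ]
ring r [ 0.608  -0.0022  0.0435] [ 0.608  -0.0022  0.0437]
ring t [0.6426 0.0252 0.0435] [0.6426 0.0252 0.0435]
ring b [0.5789 0.0329 0.0435] [0.579  0.0329 0.0451]
pcL [0.5145 0.092  0.03  ] [5.053e-01 9.890e-02 1.000e-04]
pcR [ 0.5023 -0.0062  0.03  ] [ 0.4916 -0.0098 -0.0006]
pl front L [0.5676 0.0848 0.0435] [5.62e-01 9.33e-02 1.00e-04]
pl fr R [ 0.5553 -0.0147  0.0435] [ 5.477e-01 -2.220e-02  5.000e-04]
bL [0.6727 0.0556 0.0615] [0.6724 0.0555 0.0625]
bR [ 0.664  -0.0143  0.0615] [ 0.663  -0.0135  0.0656]
disc rel [-0.00048936 -0.00040421 -0.0076    ] [-0.00011568 -0.00044997 -0.00693037]
-0.1242019283209472
```

View pics/w3c.png

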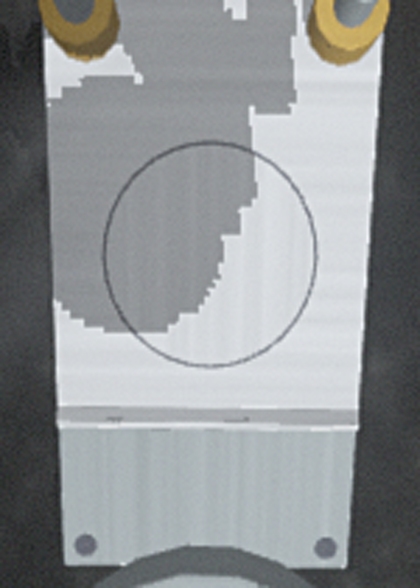

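```bash
python3 -m inch '[4.1,-0.6,0,0, 4.1,-0.6,0,0, 0,0,-4,0, 0,0,-3.5,0, 0,0,-2,0, 0,0,-1,0, 0,0,0,0, 0,0,0,0]'
```

```text
t: 7.12
tcp_pos: [0.6131, 0.0281, 0.085]
tool_rot: [0.998, -0.063, 0.001, 0.0]
force: [0.3, 0.1, -2.7]
finger_gap: 0.672
```

Now adjust by -0.1 cm in x and +0.1 cm in y, then lower it.

```bash
python3 -m inch '[-0.1,0.1,-0.8,0, 0,0,-0.4,0, 0,0,-0.2,0, 0,0,0,0, 0,0,0,0]'
```

```text
t: 7.75
tcp_pos: [0.6113, 0.0288, 0.07]
tool_rot: [0.998, -0.063, 0.0, 0.0]
force: [-0.2, 0.1, -3.9]
finger_gap: 0.677
```

```bash
python3 -m inch '[0,0,-0.1,0, 0,0,-0.05,0, 0,0,0,0]'; python3 -m inch '[0,0,0,0, 0,0,0,0, 0,0,0,0, 0,0,0,0]' 100; python3 -m inch '[0,0,3,0, 0,0,4,0, -3,0.4,4,0, -6,0.8,0,0, 0,0,0,0, 0,0,0,0]';python3 - <<'E'
from h import *
from station import manip,optics
s=manip.sense(); p,d=optics.snapshot("wrist"); np.savez("w4.npz",p=p,d=d,tcp=s["tcp_pos"],rot=s["tool_rot"]); cv2.imwrite("pics/w4.png",p[:,:,::-1])
print(s["tcp_pos"],s["finger_gap"],s["force"])
E
```

```text
t: 8.12
tcp_pos: [0.6114, 0.0288, 0.0692]
tool_rot: [0.998, -0.063, 0.0, 0.0]
force: [-1.9, 0.0, 3.9]
finger_gap: 0.678
t: 8.62
tcp_pos: [0.6113, 0.0289, 0.0683]
tool_rot: [0.998, -0.063, 0.0, -0.0]
force: [-0.2, -0.0, 0.1]
finger_gap: 1.003
t: 9.38
tcp_pos: [0.5219, 0.0408, 0.1788]
tool_rot: [0.998, -0.063, 0.001, 0.0]
force: [0.8, -1.0, -0.3]
finger_gap: 0.999
[0.52187231 0.04084221 0.17880965] 0.9989686365029329 [ 0.79658546 -0.95450404 -0.31112152]
```

View pics/w4.png

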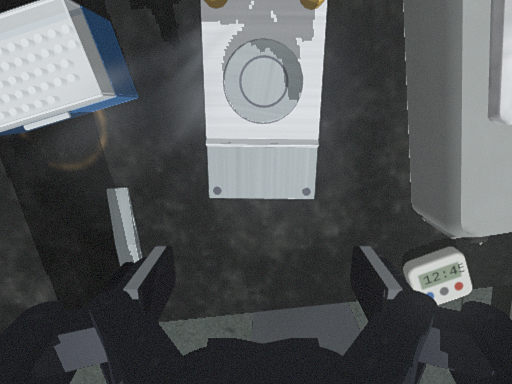

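```bash
python3 - <<'E'
from h import *
z=np.load("w4.npz"); K,W=cam_wrist(dict(tcp_pos=z["tcp"],tool_rot=z["rot"]))
print(ray(K,W,263,82,.0615)); print(proj(K,W,[.6117,.0288,.0615]))
P=cloud(K,W,z["d"]); m=((P[...,2]>.056)&(P[...,2]<.068)).astype(np.uint8)
n,l,st,c=cv2.connectedComponentsWithStats(m); i=l[82,263]; pts=P[l==i]; print(c[i],st[i],(pts.min(0)+pts.max(0))/2,np.ptp(pts,0))
cv2.imwrite("pics/w4c.png",cv2.resize(z["p"][10:210,190:340,::-1],None,fx=3,fy=3,interpolation=cv2.INTER_CUBIC))
for n,u,v,h in [("pcL",209,199,.03),("pcR",315,199,.03)]: print(ray(K,W,u,v,h))
E
```

```text
[0.61025488 0.0291328  0.0615    ]
(np.float64(263.19930471178776), np.float64(79.91025040907506))
[263.38604651  80.31879845] [ 225   39   78   84 5160] [0.61020991 0.02878678 0.06199903] [0.05918973 0.05897516 0.0055275 ]
[0.51506238 0.09285679 0.03      ]
[ 0.5024442  -0.00720841  0.03      ]
```

View pics/w4c.png

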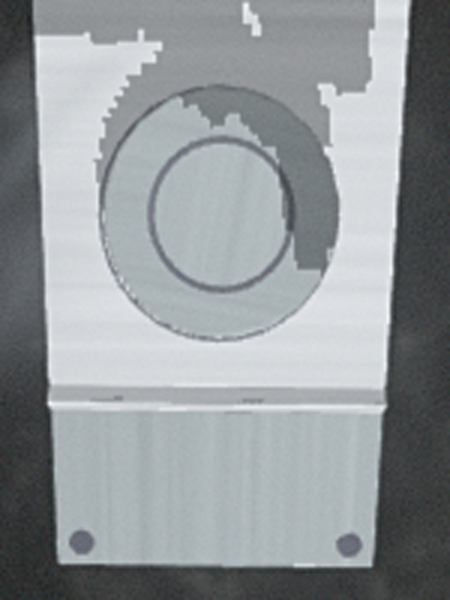

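The large weight is on the plate at (0.610, 0.029), which is about 1.5 mm off centre. Next is the small weight.

```bash
python3 -m inch '[0.5,5.3,0,0, 0.5,5.3,0,0, 0.5,5.3,0,0, 0.5,5.3,0,0, 0.5,5.3,0,0, 0.5,5.3,0,0, 0.4,0.4,-2,0, 0,0,-4,0, 0,0,-4,0, 0,0,-2,0, 0,0,0,0, 0,0,0,0]' 100 40
```

```text
t: 10.92
tcp_pos: [0.5566, 0.3631, 0.0596]
tool_rot: [0.998, -0.063, 0.001, -0.001]
force: [-0.7, -0.1, 0.5]
finger_gap: 0.998
```

```bash
python3 -m inch '[-0.1,0,-2,0, 0,0,-1,0, 0,0,-0.8,0, 0,0,0,0, 0,0,0,0]'; python3 -m inch '[0,0,0,0, 0,0,0,0, 0,0,0,0, 0,0,0,0, 0,0,0,0, 0,0,0,0]' 0 40
```

```text
t: 11.55
tcp_pos: [0.5545, 0.363, 0.0205]
tool_rot: [0.998, -0.063, 0.0, -0.0]
force: [0.5, 0.2, 0.4]
finger_gap: 1.0
t: 12.3
tcp_pos: [0.5546, 0.363, 0.021]
tool_rot: [0.998, -0.063, 0.0, -0.0]
force: [-1.0, -0.9, 5.2]
finger_gap: 0.498
```

```bash
python3 -m inch '[0,0,1,0, 0,0,4,0, 0,0,5,0, -0.5,-3,5,0, -0.5,-5.3,1.5,0, -0.5,-5.3,0,0, -0.5,-5.3,0,0, -0.5,-5.3,0,0, -0.5,-5.3,0,0, 0,-2.8,0,0, 0,0,0,0, 0,0,0,0, 0,0,0,0]'; python3 - <<'E'
from h import *
from station import manip,optics
s=manip.sense(); p,d=optics.snapshot("wrist"); np.savez("w5.npz",p=p,d=d,tcp=s["tcp_pos"],rot=s["tool_rot"]); cv2.imwrite("pics/w5.png",p[:,:,::-1])
print(s["tcp_pos"],s["finger_gap"],s["force"])
E
```

```text
t: 13.92
tcp_pos: [0.524, 0.0411, 0.1853]
tool_rot: [0.998, -0.062, -0.0, -0.0]
force: [-0.3, -0.8, -2.4]
finger_gap: 0.497
[0.52400346 0.04109202 0.18530405] 0.4972080357659235 [-0.32001307 -0.82016197 -2.40495932]
```

View pics/w5.png

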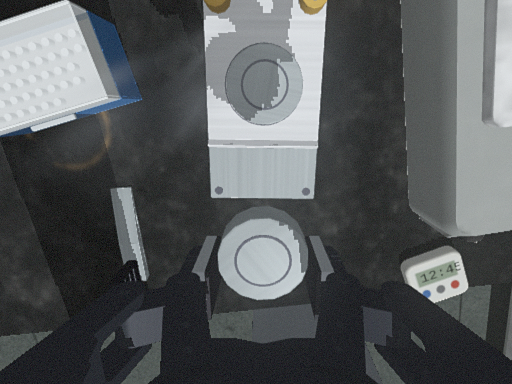

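The small disc is held level with its ring at (263,261). The large one is on the plate at (264,84).

```bash
python3 - <<'E'
from h import *
z=np.load("w5.npz"); K,W=cam_wrist(dict(tcp_pos=z["tcp"],tool_rot=z["rot"])); t=z["tcp"]
P=cloud(K,W,z["d"])
print(ray(K,W,263,261,t[2]-.003)-t, P[261,263]-t, ray(K,W,264,84,.0615))
E
```

```text
[ 0.00207883 -0.00071969 -0.003     ] [ 0.00260991 -0.00078491 -0.00204655] [0.61099581 0.02894047 0.0615    ]
```

```bash
python3 -m inch '[4.2,-0.55,0,0, 4.2,-0.55,0,0, 0,0,-3.5,0, 0,0,-3,0, 0,0,-1.5,0, 0,0,-0.8,0, 0,0,0,0, 0,0,0,0]'
```

```text
t: 14.98
tcp_pos: [0.609, 0.0289, 0.0985]
tool_rot: [0.998, -0.063, 0.001, 0.0]
force: [0.0, 1.0, -1.8]
finger_gap: 0.493
```

```bash
python3 -m inch '[0,0.05,-0.8,0, 0,0,-0.4,0, 0,0,-0.2,0, 0,0,0,0, 0,0,0,0]'
```

```text
t: 15.6
tcp_pos: [0.6084, 0.0294, 0.0835]
tool_rot: [0.998, -0.063, 0.0, -0.0]
force: [-0.1, 0.3, -1.6]
finger_gap: 0.497
```

```bash
python3 -m inch '[0.05,0,-0.1,0, 0,0,-0.05,0, 0,0,0,0]'
```

```text
t: 15.98
tcp_pos: [0.6089, 0.0294, 0.0825]
tool_rot: [0.998, -0.063, 0.0, 0.0]
force: [-0.4, 0.1, 2.9]
finger_gap: 0.494
```

Contact, so release and look.

```bash
python3 -m inch '[0,0,0,0, 0,0,0,0, 0,0,0,0, 0,0,0,0]' 100; python3 -m inch '[0,0,3,0, 0,0,4,0, -3,0.4,3,0, -6,0.8,0,0, 0,0,0,0, 0,0,0,0]';python3 - <<'E'
from h import *
from station import manip,optics
s=manip.sense(); p,d=optics.snapshot("wrist"); np.savez("w6.npz",p=p,d=d,tcp=s["tcp_pos"],rot=s["tool_rot"]); cv2.imwrite("pics/w6.png",p[:,:,::-1])
print(s["tcp_pos"],s["finger_gap"],s["force"])
E
```

```text
t: 16.48
tcp_pos: [0.6088, 0.0294, 0.0818]
tool_rot: [0.998, -0.063, -0.0, -0.0]
force: [0.2, -0.2, -0.5]
finger_gap: 1.003
t: 17.23
tcp_pos: [0.5194, 0.0413, 0.1823]
tool_rot: [0.998, -0.063, 0.001, 0.0]
force: [1.3, -0.3, 1.2]
finger_gap: 0.998
[0.5194323  0.04133767 0.1823325 ] 0.9983153293333334 [ 1.25064382 -0.32698795  1.22753159]
```

View pics/w6.png

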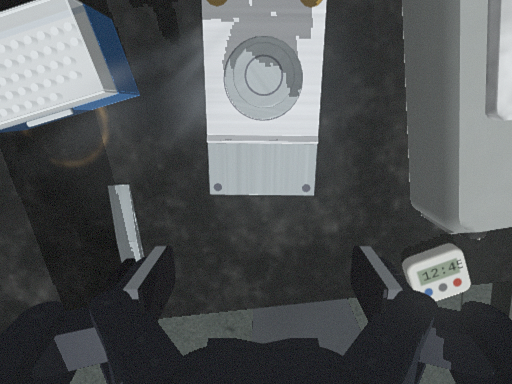

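```bash
python3 - <<'E'
from h import *
z=np.load("w6.npz"); K,W=cam_wrist(dict(tcp_pos=z["tcp"],tool_rot=z["rot"]))
print(ray(K,W,264,75,.0795),ray(K,W,263,78,.0615))
P=cloud(K,W,z["d"]); m=((P[...,2]>.074)&(P[...,2]<.085)).astype(np.uint8)
n,l,st,c=cv2.connectedComponentsWithStats(m); i=l[75,264]; pts=P[l==i]; print(c[i],(pts.min(0)+pts.max(0))/2,np.ptp(pts,0))
for n,u,v,h in [("gtipL",109,185,.0),("gtipR",131,185,.0)]: print(n,ray(K,W,u,v,h))
E
python3 -m inch '[-1.9,3.8,0,0, -1.9,3.8,0,0, -1.9,3.8,0,0, -1.9,3.8,0,0, 0,0,0,0, 0,0,0,0]'; python3 - <<'E'
from h import *
from station import manip,optics
s=manip.sense(); p,d=optics.snapshot("wrist"); np.savez("w7.npz",p=p,d=d,tcp=s["tcp_pos"],rot=s["tool_rot"]); cv2.imwrite("pics/w7.png",p[:,:,::-1])
print(s["tcp_pos"],s["finger_gap"],s["force"])
E
```

```text
[0.6113739  0.02848682 0.0795    ] [0.61089891 0.02923569 0.0615    ]
[263.30554675  74.49825674] [0.61120925 0.02906724 0.07970113] [0.04316894 0.04289683 0.00553289]
gtipL [0.53134717 0.20274776 0.        ]
gtipR [0.52844463 0.17974031 0.        ]
t: 18.02
tcp_pos: [0.4446, 0.1934, 0.182]
tool_rot: [0.998, -0.063, 0.001, -0.0]
force: [-0.6, -0.5, 0.5]
finger_gap: 1.0
[0.44459266 0.19342942 0.18196103] 1.0000913982645792 [-0.61993797 -0.490907    0.50628961]
```

View pics/w7.png

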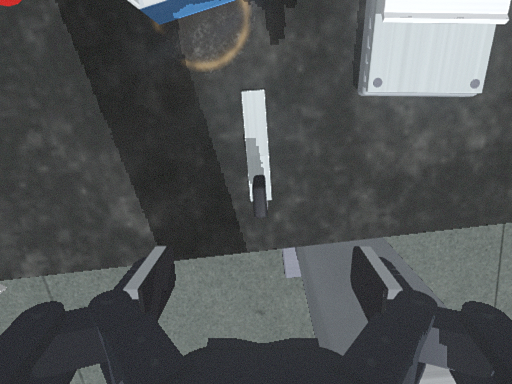

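The stack is centred: small weight at (0.611,0.029), large at (0.611,0.029). The gauge blade runs from its tip at (253,90) to the grip at (259,195). I'll zoom in on it.

```bash
python3 - <<'E'
from h import *
z=np.load("w7.npz"); p=z["p"][80:230,210:310,::-1]; 
p=np.clip(p.astype(float)*1.6+20,0,255).astype(np.uint8)
cv2.imwrite("pics/w7c.png",cv2.resize(p,None,fx=4,fy=4,interpolation=cv2.INTER_CUBIC))
K,W=cam_wrist(dict(tcp_pos=z["tcp"],tool_rot=z["rot"])); P=cloud(K,W,z["d"])
m=(P[...,2]>.045)&(P[...,2]<.065); v,u=np.where(m[150:230,230:290]); Q=P[150:230,230:290][m[150:230,230:290]]
print(len(Q),(Q.min(0)+Q.max(0))/2,np.ptp(Q,0),Q.mean(0)); 
r=cv2.minAreaRect((Q[:,:2]*1000).astype(np.float32)); print(r)
E
```

```text
467 [0.43664743 0.19694279 0.05215318] [0.02946129 0.0129186  0.0135376 ] [0.43814544 0.19690468 0.05623782]
((436.6604919433594, 197.0225372314453), (12.410554885864258, 29.266115188598633), 86.4335708618164)
```

View pics/w7c.png

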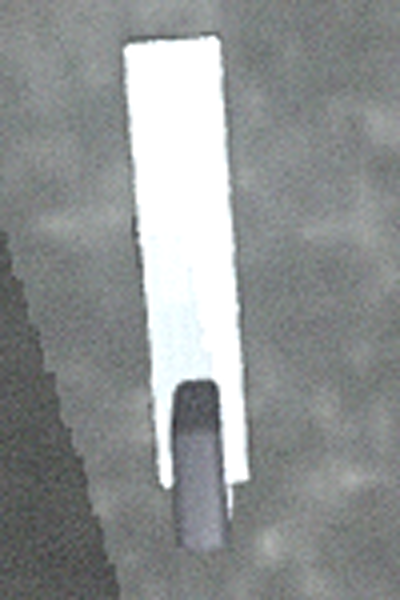

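```bash
python3 -m inch '[-0.4,0.2,-3,0.03, -0.4,0.2,-4,0.033, 0,0,-3,0, 0,0,-2,0, 0,0,0,0, 0,0,0,0]' 100 60; python3 - <<'E'
from h import *
from station import manip,optics
s=manip.sense(); p,d=optics.snapshot("wrist"); cv2.imwrite("pics/w8.png",p[:,:,::-1])
print(s["tcp_pos"],R.from_quat(s["tool_rot"]).as_matrix()[:,0])
K,W=cam_wrist(s);print(proj(K,W,[.4366,.197,.057]))
E
```

```text
t: 18.82
tcp_pos: [0.4359, 0.1969, 0.0623]
tool_rot: [0.999, -0.032, 0.001, -0.0]
force: [-0.3, 0.4, -0.7]
finger_gap: 1.001
[0.43590231 0.19688202 0.0623013 ] [ 0.99792006 -0.06445082  0.00128268]
(np.float64(261.73421536101927), np.float64(261.3170298990921))
```

View pics/w8.png

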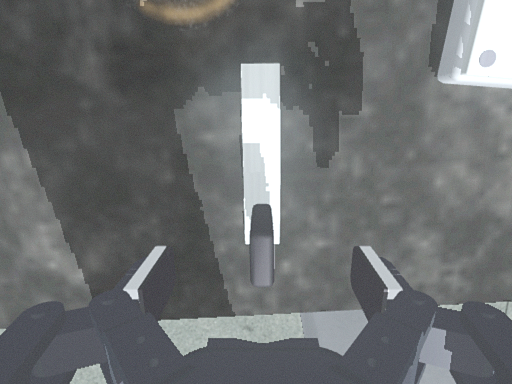

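The grip is centred between the pads, at (262,262), and the blade is aligned. I'll lower and grip.

```bash
python3 -m inch '[0.05,0,-1.5,0, 0,0,-0.9,0, 0,0,0,0, 0,0,0,0]'; python3 -m inch '[0,0,0,0, 0,0,0,0, 0,0,0,0, 0,0,0,0, 0,0,0,0, 0,0,0,0, 0,0,0,0, 0,0,0,0]' 0 80
```

```text
t: 19.38
tcp_pos: [0.4351, 0.1974, 0.0378]
tool_rot: [1.0, -0.032, -0.0, 0.0]
force: [-0.6, -0.1, 0.1]
finger_gap: 0.997
t: 20.38
tcp_pos: [0.4353, 0.1974, 0.0381]
tool_rot: [1.0, -0.032, 0.0, -0.0]
force: [-1.4, -0.1, 5.7]
finger_gap: 0.13
```

```bash
python3 -m inch '[0,0,1,0, 0,0,3,0, 0,0,3,0, 0.4,-3.5,0,-0.03, 0.4,-3.7,0,-0.032, 0.4,-3.7,0,0, 0.4,-3.9,0,0, 0,0,0,0, 0,0,0,0, 0,0,0,0]'; python3 - <<'E'
from h import *
from station import manip,optics
s=manip.sense(); p,d=optics.snapshot("wrist"); np.savez("w9.npz",p=p,d=d,tcp=s["tcp_pos"],rot=s["tool_rot"]); cv2.imwrite("pics/w9.png",p[:,:,::-1])
print(s["tcp_pos"],R.from_quat(s["tool_rot"]).as_matrix()[:,0],s["finger_gap"],s["force"],s["ft_torque"])
E
```

```text
t: 21.62
tcp_pos: [0.4507, 0.0503, 0.1079]
tool_rot: [0.998, -0.062, -0.0, -0.0]
force: [0.1, 0.5, -0.6]
finger_gap: 0.129
[0.4507379  0.05033019 0.10790917] [ 9.92346655e-01 -1.23481331e-01 -6.91243993e-04] 0.12919826627873116 [ 0.09740746  0.54573923 -0.62578908] [ 0.00537318 -0.01308595  0.03034705]
```

View pics/w9.png

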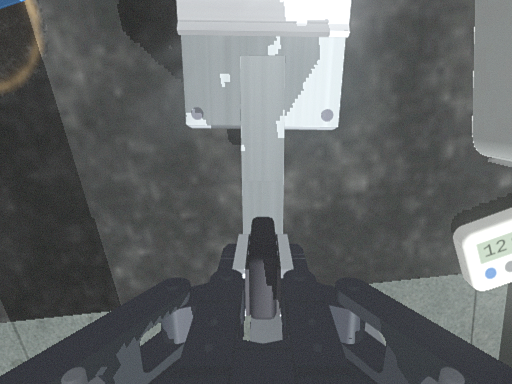

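The gauge is held straight, with its tip at (262,56) above the porch and the press's bolts at (197,114) and (327,114). I'll check its pitch and tip offset.

```bash
python3 - <<'E'
from h import *
z=np.load("w9.npz"); K,W=cam_wrist(dict(tcp_pos=z["tcp"],tool_rot=z["rot"])); t=z["tcp"]
P=cloud(K,W,z["d"])
for v in [60,80,100,130,160,190,210]:
    q=np.nanmedian(P[v-1:v+2,252:276].reshape(-1,3),0); print(v,np.round(q-t,4))
u=np.array([.9923,-.1237]); mouth=np.array([.6115,.029])-.045*u
tip=ray(K,W,263,56,t[2]-.0355)
print("tip",tip,tip-t); d=tip[:2]-mouth; print("tip in mouth x,y",d@u, d@np.array([.1237,.9923]))
a=ray(K,W,262.5,56,t[2]-.0355);b=ray(K,W,262.5,200,t[2]-.0275);print(np.arctan2(*(a-b)[[1,0]]))
for uu,v,h in [(186,127,.03),(340,127,.03),(178,34,.039),(350,34,.039)]: 
    q=ray(K,W,uu,v,h)[:2]-mouth; print(q@u,q@np.array([.1237,.9923]))
E
```

```text
60 [ 0.0928 -0.0122 -0.0351]
80 [ 0.0837 -0.0111 -0.0341]
100 [ 0.0744 -0.0099 -0.0329]
130 [ 0.06   -0.0082 -0.0311]
160 [ 0.0451 -0.0063 -0.0294]
190 [ 0.0296 -0.0044 -0.0279]
210 [ 0.0186 -0.003  -0.0278]
tip [0.54541897 0.03814886 0.07240917] [ 0.09468107 -0.01218133 -0.0355    ]
tip in mouth x,y -0.021705672730668327 0.0009041877516513683
-0.12322847398700948
-0.05862127259268632 0.05137029101026278
-0.05854337076050156 -0.04972038785084306
-0.005478319534639367 0.04991339959206735
-0.005417696316487442 -0.04927066245246904
```

```bash
python3 -m inch '[0,-0.08,-2.2,0, 0,0,-1,0, 0,0,-0.5,0, 0,0,0,0, 0,0,0,0]';python3 -m inch '[0,0,-0.2,0, 0,0,0,0, 0,0,0,0]'
```

```text
t: 22.3
tcp_pos: [0.4515, 0.0486, 0.0712]
tool_rot: [0.998, -0.063, 0.0, 0.0]
force: [0.4, -1.5, -0.8]
finger_gap: 0.129
t: 22.68
tcp_pos: [0.4512, 0.0486, 0.069]
tool_rot: [0.998, -0.063, 0.0, 0.0]
force: [-0.3, 0.4, -1.5]
finger_gap: 0.13
```

```bash
python3 -m inch '[0,0,-0.1,0, 0,0,0,0, 0,0,0,0]'; python3 -m inch '[0,0,-0.05,0, 0,0,0,0]'
```

```text
t: 23.05
tcp_pos: [0.4513, 0.0486, 0.068]
tool_rot: [0.998, -0.063, 0.0, 0.0]
force: [0.5, -0.7, 1.8]
finger_gap: 0.127
t: 23.3
tcp_pos: [0.4511, 0.0486, 0.0678]
tool_rot: [0.998, -0.063, 0.0, 0.0]
force: [-2.4, 0.5, 5.7]
finger_gap: 0.129
```

```bash
python3 -m inch '[0,0,0.05,0, 0.99,-0.12,0,0, 0.99,-0.12,0,0, 0.99,-0.13,0,0, 0,0,0,0, 0,0,0,0]'
```

```text
t: 24.05
tcp_pos: [0.4817, 0.0448, 0.068]
tool_rot: [0.998, -0.063, 0.001, 0.0]
force: [0.0, 0.1, 4.4]
finger_gap: 0.131
```

```bash
python3 - <<'E'
from h import *
from station import manip,optics
s=manip.sense(); print(s["tcp_pos"],s["force"],s["ft_torque"])
p,d=optics.snapshot("wrist"); cv2.imwrite("pics/w10.png",p[:,:,::-1])
E
```

```text
[0.48172216 0.04482962 0.06802779] [0.02536705 0.07365715 4.44605309] [ 0.05542986 -0.18700411  0.01524067]
```

View pics/w10.png

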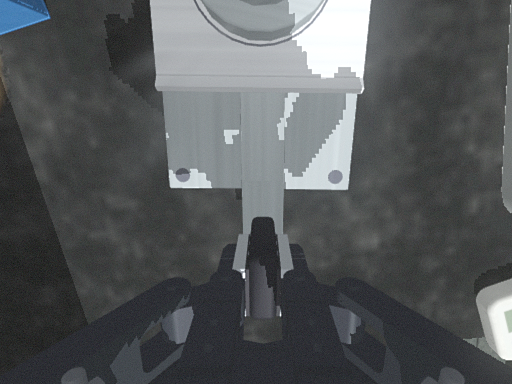

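The blade has entered under the plate, centred and straight. I'll carry on in small steps and watch the force.

```bash
python3 -m inch '[0.6,-0.07,0,0, 0.5,-0.06,0,0, 0,0,0,0, 0,0,0,0]'; python3 -m inch '[0.3,-0.04,0,0, 0,0,0,0, 0,0,0,0]';python3 -m inch '[0.3,-0.04,0,0, 0,0,0,0, 0,0,0,0]'
```

```text
t: 24.6
tcp_pos: [0.4901, 0.0439, 0.0681]
tool_rot: [0.998, -0.062, -0.002, -0.0]
force: [-3.1, 0.6, 7.8]
finger_gap: 0.129
t: 24.98
tcp_pos: [0.4921, 0.0437, 0.0681]
tool_rot: [0.998, -0.062, -0.003, -0.0]
force: [-5.7, 0.6, 10.6]
finger_gap: 0.134
t: 25.35
tcp_pos: [0.4953, 0.0433, 0.0681]
tool_rot: [0.998, -0.062, -0.003, -0.0]
force: [-5.0, -0.5, 8.6]
finger_gap: 0.128
```

```bash
python3 -m inch '[0.3,-0.04,0.05,0, 0,0,0,0, 0,0,0,0]';python3 -m inch '[0.3,-0.04,0,0, 0,0,0,0, 0,0,0,0]'; python3 - <<'E'
from h import *
from station import manip,optics
s=manip.sense(); print(s["tcp_pos"],s["force"],s["ft_torque"])
p,d=optics.snapshot("wrist"); cv2.imwrite("pics/w11.png",p[:,:,::-1]); np.savez("w11.npz",p=p,d=d,tcp=s["tcp_pos"],rot=s["tool_rot"])
p,d=optics.snapshot("scene"); cv2.imwrite("pics/s11.png",cv2.resize(p[150:200,240:320,::-1],None,fx=8,fy=8,interpolation=cv2.INTER_CUBIC))
E
```

```text
t: 25.72
tcp_pos: [0.4971, 0.043, 0.0683]
tool_rot: [0.998, -0.062, -0.004, -0.0]
force: [-6.9, 0.3, 7.4]
finger_gap: 0.13
t: 26.1
tcp_pos: [0.4972, 0.0431, 0.0684]
tool_rot: [0.998, -0.062, -0.007, -0.0]
force: [-11.9, 1.1, 13.8]
finger_gap: 0.131
[0.49719181 0.04309036 0.06842893] [-11.92309562   1.09166443  13.80947444] [0.02468752 0.88115437 0.04378432]
```

View pics/w11.png

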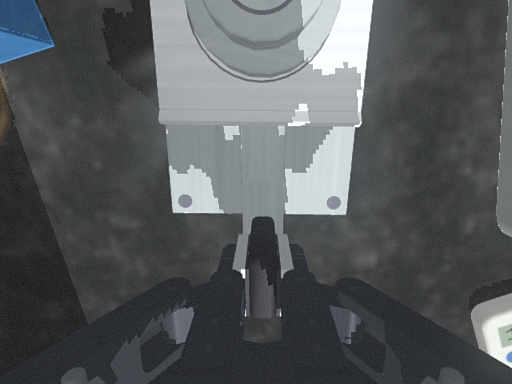

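View pics/s11.png

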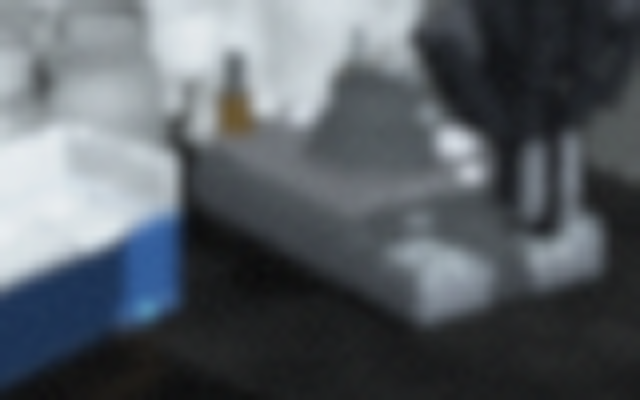

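```bash
python3 -m inch '[0,0,0.1,0, 0,0,0,0, 0,0,0,0]'; python3 - <<'E'
from h import *
from station import manip,optics
s=manip.sense(); print(s["tcp_pos"],s["force"],s["ft_torque"]); print(R.from_quat(s["tool_rot"]).as_matrix()[:,[0,2]])
z=np.load("w11.npz"); K,W=cam_wrist(dict(tcp_pos=z["tcp"],tool_rot=z["rot"])); P=cloud(K,W,z["d"])
u=np.array([.9923,-.1237]); m=np.array([.6115,.029])-.045*u
# plate, porch, gauge heights
def h(u0,u1,v0,v1): q=P[v0:v1,u0:u1].reshape(-1,3); return np.round(np.nanmedian(q,0),4)
print("plate",h(170,235,85,100),h(290,340,85,95),h(160,180,20,60),h(345,365,20,60))
print("porch",h(180,235,150,190),h(290,335,150,190)); print("large top",h(195,210,20,30))
for v in (128,145,165,185,205): print("blade",h(250,275,v,v+3))
E
```

```text
t: 26.58
tcp_pos: [0.4973, 0.043, 0.0688]
tool_rot: [0.998, -0.062, -0.007, -0.0]
force: [-9.7, 1.4, 7.7]
finger_gap: 0.127
[0.49734711 0.04304996 0.0687786 ] [-9.69903456  1.42177184  7.66779588] [ 0.02230682  1.01982095 -0.01741212]
[[ 0.99214269 -0.01379354]
 [-0.12433637  0.00175801]
 [-0.01390509 -0.99990332]]
plate [0.5782 0.0611 0.0438] [0.5728 0.0093 0.0439] [0.6016 0.0713 0.0438] [ 0.5916 -0.0099  0.0438]
porch [0.5389 0.0682 0.0304] [0.5318 0.0113 0.0303]
large top [0.6015 0.0531 0.0619]
blade [0.5574 0.0356 0.0372]
blade [0.5491 0.0367 0.0382]
blade [0.5391 0.0379 0.0395]
blade [0.5287 0.0391 0.0404]
blade [0.5178 0.0406 0.0405]
```

```bash
python3 -m inch '[0.3,-0.04,0.05,0, 0,0,0,0, 0,0,0,0]';python3 -m inch '[0.3,-0.04,0.05,0, 0,0,0,0, 0,0,0,0]'; cat > chk.py <<'E'
from h import *
import sys
from station import manip,optics
s=manip.sense(); print(s["t"],s["tcp_pos"],s["force"],s["ft_torque"],"pitch",R.from_quat(s["tool_rot"]).as_matrix()[2,0])
p,d=optics.snapshot("wrist"); cv2.imwrite(f"pics/{sys.argv[1]}.png",p[:,:,::-1])
K,W=cam_wrist(s); P=cloud(K,W,d)
def fit(mask):
    q=P[mask]; q=q[~np.isnan(q[:,0])]; A=np.c_[q[:,:2],np.ones(len(q))]; c=np.linalg.lstsq(A,q[:,2],rcond=None)[0]
    return c,len(q)
u=np.array([.9923,-.1237]); n=np.array([.1237,.9923]); m=np.array([.6115,.029])-.045*u
X=(P[...,:2]-m)@u; Y=(P[...,:2]-m)@n; Z=P[...,2]
pl=(X>.003)&(X<.06)&(abs(Y)<.044)&(np.hypot(X-.045,Y)>.034)&(Z>.040)&(Z<.050)
po=(X<-.012)&(X>-.054)&(abs(Y)<.046)&(abs(Y)>.015)&(Z>.026)&(Z<.034)
bl=(X<-.009)&(X>-.035)&(abs(Y)<.009)&(Z>.034)&(Z<.042)
cp,a=fit(pl);cb,b=fit(po)
for x in (0,.02,.045):
    w=np.r_[m+u*x,1]; print("gap at",x, (cp@w-cb@w-.008)*1000,"mm",a,b)
cl,c=fit(bl); w=np.r_[m-u*.02,1]; th=cl@w-cb@w
print("slopes blade/porch/plate",cl[:2]@u,cb[:2]@u,cp[:2]@u,"th",th,"depth",(th-.0025)/.12-.02)
E
python3 chk.py w12
```

```text
t: 26.95
tcp_pos: [0.4976, 0.0431, 0.0692]
tool_rot: [0.998, -0.062, -0.01, -0.001]
force: [-14.4, 0.5, 11.4]
finger_gap: 0.134
t: 27.32
tcp_pos: [0.4978, 0.0431, 0.0695]
tool_rot: [0.998, -0.062, -0.013, -0.001]
force: [-17.8, 1.4, 15.3]
finger_gap: 0.13
27.325 [0.49776066 0.04308369 0.06953726] [-17.76951788   1.37292593  15.33970818] [ 0.0475212   1.906641   -0.04963119] pitch -0.025760735130205444
gap at 0 5.661958696435841 mm 9825 8367
gap at 0.02 5.694239145783792 mm 9825 8367
gap at 0.045 5.734589707468731 mm 9825 8367
slopes blade/porch/plate -0.13808189084979447 -0.001876476170130126 -0.00026245370273262616 th 0.008548086116626507 depth 0.03040071763855422
```

View pics/w12.png

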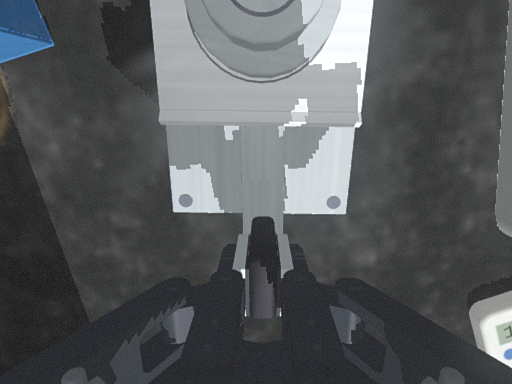

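```bash
python3 -m inch '[0,0,0.1,0, 0,0,0,0, 0,0,0,0]';python3 -m inch '[0,0,0.1,0, 0,0,0,0, 0,0,0,0]'; python3 chk.py w13
```

```text
t: 27.75
tcp_pos: [0.498, 0.043, 0.07]
tool_rot: [0.998, -0.062, -0.013, -0.001]
force: [-17.3, 0.3, 10.3]
finger_gap: 0.135
t: 28.12
tcp_pos: [0.4984, 0.043, 0.0704]
tool_rot: [0.998, -0.062, -0.013, -0.001]
force: [-14.3, 1.3, 4.8]
finger_gap: 0.132
28.125 [0.49835718 0.04298295 0.07039374] [-14.31250437   1.25364129   4.79920196] [ 0.12771877  1.9977594  -0.01069916] pitch -0.025754043539985262
gap at 0 5.969796419268769 mm 9927 8264
gap at 0.02 5.974980923211554 mm 9927 8264
gap at 0.045 5.981461553140037 mm 9927 8264
slopes blade/porch/plate -0.14184422279769116 -0.002205605749899185 -0.001946380552759802 th 0.00902006260628262 depth 0.03433385505235517
```

```bash
python3 -m inch '[0.1,-0.01,0.1,0, 0,0,0,0, 0,0,0,0]'; python3 chk.py w14
```

```text
t: 28.55
tcp_pos: [0.5008, 0.0427, 0.0708]
tool_rot: [0.998, -0.062, -0.012, -0.001]
force: [-10.0, 2.0, -2.7]
finger_gap: 0.123
28.55 [0.50076612 0.04273151 0.07076033] [-9.97768059  2.0089618  -2.74958981] [ 0.21755223  1.87228976 -0.03709343] pitch -0.023467167669623597
gap at 0 6.396590742718374 mm 9994 8072
gap at 0.02 6.417279882161127 mm 9994 8072
gap at 0.045 6.443141306464572 mm 9994 8072
slopes blade/porch/plate -0.1327670848027421 -0.0017675851670988783 -0.0007331281949612024 th 0.00951692803295838 depth 0.03847440027465317
```

The plate is now raised about 0.8 mm and rests on the gauge. I'll let it settle, then check for drift.

```bash
python3 -m inch '[0,0,0,0, 0,0,0,0, 0,0,0,0, 0,0,0,0]'; python3 chk.py w15;  python3 -m inch '[0,0,0,0, 0,0,0,0, 0,0,0,0, 0,0,0,0, 0,0,0,0, 0,0,0,0, 0,0,0,0, 0,0,0,0]'; python3 chk.py w16; python3 - <<'E'
from station import optics
import cv2
p,d=optics.snapshot("top"); cv2.imwrite("pics/top16.png",cv2.resize(p[130:245,130:400,::-1],None,fx=2.9,fy=2.9,interpolation=cv2.INTER_CUBIC))
E
```

```text
t: 29.1
tcp_pos: [0.5007, 0.0427, 0.0707]
tool_rot: [0.998, -0.062, -0.012, -0.001]
force: [-9.5, 1.7, -2.2]
finger_gap: 0.128
29.1 [0.50071679 0.04273462 0.07071222] [-9.51273352  1.72737353 -2.19365748] [0.23972651 1.80041657 0.02560141] pitch -0.0236197554208718
gap at 0 6.404090693339907 mm 10001 8100
gap at 0.02 6.439595913807515 mm 10001 8100
gap at 0.045 6.483977439392028 mm 10001 8100
slopes blade/porch/plate -0.1319561712643808 -0.0023926888559185266 -0.0006174278325380117 th 0.009499132407914238 depth 0.03832610339928531
t: 30.15
tcp_pos: [0.5007, 0.0427, 0.0707]
tool_rot: [0.998, -0.062, -0.012, -0.001]
force: [-9.9, 1.0, -2.4]
finger_gap: 0.131
30.15 [0.50074005 0.04272854 0.07073976] [-9.94959002  0.95356036 -2.39959755] [0.19096537 1.86206213 0.01165409] pitch -0.023547281738044695
gap at 0 6.371620905569562 mm 9985 8069
gap at 0.02 6.4101574383949345 mm 9985 8069
gap at 0.045 6.458328104426661 mm 9985 8069
slopes blade/porch/plate -0.1356687060661884 -0.0020296999421968213 -0.00010287330092798171 th 0.00946039009560647 depth 0.03800325079672058
```

View pics/w16.png

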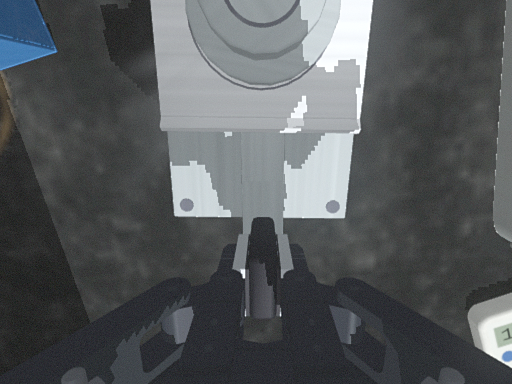

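View pics/top16.png

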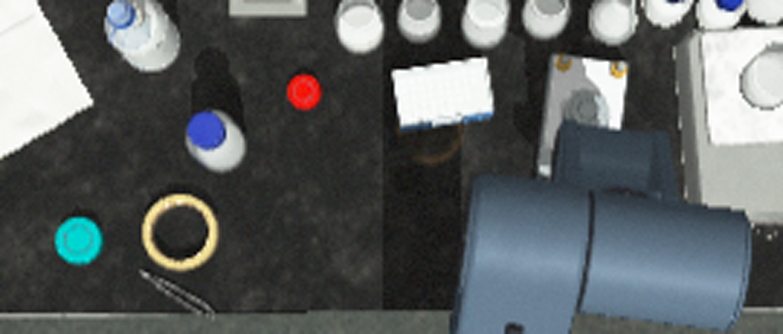

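It's stable: no drift over 1 s, the stack is still concentric and the bystanders haven't moved. I'll hand in.

```bash
python3 -c "
from station import job
print(job.sign_off())"
```

```text
the job is handed in; nothing more can be done
None
```

The press is loaded, the gauge is in the gap and still gripped, and I handed the job in at about 30 s. The hand-in gives no verdict.

**What I did**
- I put the large steel weight on the upper plate and the small one on top of it. After release, both measured within about 1 mm of the plate centre.
- I took the gauge by its grip at 80 N and slid it in straight from the front.

**Last checks**
- **Plate:** raised about 0.8 mm, from the depth camera.
- **Depth:** the thin end is about 27 mm in, worked out from the arm's position and centred to about 1 mm. The blade-thickness reading gave about 38 mm, but it runs high because the gauge is tipped nose-down. Both are inside the 18–55 mm range.
- **Angle:** tipped about 0.02 rad nose-down, and in line with the press within about 0.01 rad.
- **Force:** steady at about 10 N of push. I couldn't measure the force on the upper plate directly. I take it to be over 2.5 N because the raised plate rests on the gauge.
- **Stillness:** no drift over the last second or so. No bystander looked moved in the last top view, except that the arm hid the timer and I didn't re-measure it.

**What went wrong on the way:** the gauge jammed at about 25 mm with up to 18 N of push, because the arm was also pressing it down. I raised the commanded height in small steps and it slid on to its final depth.

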